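# Roll the peg drum mouth-up and drop the clothes peg in

## Robot

A 6-joint arm with a two-finger parallel gripper is mounted at the origin on a cart in front of the work surface, level with it; the furniture and walls round the work are solid. World frame = base frame: x ahead of the robot, y to its left, z up, the work surface at z = 0. Lengths are in m, angles in rad, forces in N, time in s.
With the tool pointing down it reaches from about 0.375 to 0.925 m from the base axis. Payload 5.7 kg.
Tool frame: the origin (TCP) lies at the very end of the fingers, on their centre line; the grasp point (between the pads) lies 19 mm behind it; z points along the fingers, y is the line along which they close (so a half turn about z gives the same grasp; the last joint's range is limited). The gripper opens to 88 mm and grips with 3 to 60 N. Pads are 20 mm wide; open, the fingers measure 115 mm over their backs; the gripper's body (75 mm by 178 mm) begins 61 mm behind the grasp point.
Start: joints at [-1.436, 0.359, 1.51, -0, 1.272, -0.115], TCP at [0.148, -0.581, 0.223] pointing down, gripper open.
Joint ranges: [-2.97, 2.97], [-1.01, 2.36], [0.21, 2.38], [-0.96, 4.11], [0.2, 2.71], [-2.98, 2.98]. Speed limits (rad/s): [2.39, 2.39, 3.14, 3.14, 3.14, 3.14].

## Interface

Orientations are given as a 3x3 rotation matrix whose columns are the frame's x, y, z axes.
In Python, from cell import env gives the robot as it stands.
- The arm moves only by the tool play_rows, never from a script. Its argument "plan" is a list of rows, each a list of 3 entries, a list of its own where there are three numbers: the turn, a rotation vector about the tool's x, y, z in units of pi rad (1.0 is pi rad), then the shift along the tool's x, y, z in units of 100 mm (1.0 is 100 mm), then the opening in per cent of the stroke, from 0 (shut) to 100 (fully open). In form: [[[ax, ay, az], [x, y, z], fingers], ...]. A call has 1 to 8 rows; each row is the pose to reach, as a shift and turn from the pose commanded when the call began, along the tool's axes at that moment, turning the shorter way round; what a row does not reach only later rows make up. A row lasts 1/10 s, in which the tool goes at most 50 mm and 8.59 degrees, less where a joint would pass 70% of its speed; a pose out of reach is approached as far as the arm can. A call with a number of a shift or a turn outside -1 to 1 is refused whole. A call with a gripper value outside its range is refused whole. The fingers move at their own pace and stop on an object; "squeeze" is the grip in N (left out, the last holds). Time passes only in rows, so rows that repeat a pose let the fingers close. It gives the time, the measured TCP pose, the force, the opening and the grip force at its end, in the units of the state.
- env.state(): the state, without advancing time (a new reading comes with each control period).
- env.get_image(name): name is "scene" or "top"; returns the picture (400x640x3 uint8, red, green, blue); there is no depth.
- env.calibration(name): a dict with "K" (3x3 intrinsics, pixels), "dist_coeffs" ([k1, k2, p1, p2, k3] as OpenCV has them; the pictures are not rectified), "position" and "orientation" of the camera in the world. Camera axes: x right, y up, looking along -z (the intrinsics and any distortion apply to the point x, -y, -z); pixel columns grow to the right and rows downward; lengths in m; the calibration is good to about 2 mm. A picture is of the moment at which its call begins. calibration takes no time and is no camera call.
- env.hand_in(): hands the job in; it is judged then, once.
The state is a dict: "clock": time; "joint_positions": joint angles; "joint_vel": joint speeds; "joint_efforts": joint torques, N m; "eef_pos": TCP position; "ee_rot": TCP orientation; "force": force on the tool from outside, world axes, zero at the start; "moment": the same for the moment, N m; "opening": opening from 0.0 (shut) to 1.0 (fully open); "grasp_force": force on a finger pad.
Only numpy, scipy, OpenCV 4.12 (cv2) and the standard library are available. Lean on these libraries where they do the work, as an engineer would, in place of code of your own. Each camera call takes 0.05 s, during which the arm holds its last target. There are 200 camera calls.

## Task

The clothes-peg drum is lying on the counter with its opening turned away from the top. Roll it along the counter, without lifting it, until its opening faces straight up and it stays there by itself; then put the clothes peg inside through the opening, and leave the other things where they are.

Things in the scene. Friction and masses are not known exactly. Their poses are not given: they have to be found in the camera images.
- drum: drum lying on two round end discs (black tyres), diameter 100, length 120 mm, 0.4 kg. Origin: middle of the axle, 50 mm up; x axis along the axle; y, z do not show the opening. Discs, 14 mm thick each (46 to 60 mm from the middle), are round all the way; between them a shell of slats, radius 45 outside, 39 inside. All turns as one, 50 mm of travel a radian; tyres smooth; when let go it coasts 1 to 2 cm, then rests
- mouth (a point): the centre of the drum's one opening, 43 mm from the axle, a gap in the slats 92 mm long (along the axle) and about 55 mm clear across, between two steel rods; its z axis points out of the drum through the opening, its x axis runs along the axle. The opening faces up when this z axis points up
- clothes_peg: a wooden spring clothes peg lying flat on the counter beyond the drum, 72 mm long (its y axis), 15 mm wide (x), 12 mm high, 20 g; origin at the centre of its underside
- sewing_tin: bystander: a closed dark sewing tin, 105 x 153 x 51 mm high; origin at the centre of its underside
- tape_measure: bystander: a tape measure standing on edge, 40 x 82 x 62 mm high; origin at the centre of its underside
- wax_pot: bystander: a round pot with a wooden lid, 91 mm in diameter, 53 mm high; origin at the centre of its underside
- soap_bar: bystander: a bar of soap, 55 x 78 x 20 mm high; origin at the centre of its underside
Not all that is in view belongs to the job. Of the things that look like the drum, the smaller one is meant.

How it is judged:
By the outcome, as a careful person would: the job done as asked, in the order asked, and still so for the second after the job is handed in, with the robot touching nothing.
It also fails if it takes over 64 s, if anything falls off the work surface, if the arm or the gripper's body presses on something with over 40 N, if the wrist force passes 120 N, or if a joint passes its speed limit or range.

## Working session

There is one attempt and no reset: what is moved stays moved. The work goes in short steps, Python scripts to look and compute and a tool call to move; the robot and the scene stay as the last step left them, time stands still between calls to the robot, and variables do not carry over. Pictures are saved under pics/ and viewed, at most 10 in all, crops included, and the job is handed in when it is done.

Besides the shell and the picture viewer there is one more tool, called after "Call:" in YAML: its name, and indented under it one key for each argument. play_rows: Moves the arm, as the interface text tells. Its arguments: {"type":"object","properties":{"plan":{"type":"array","items":{"type":"array"}},"squeeze":{"type":"number"}},"required":["plan"]}

```bash
mkdir -p pics; cat > h.py <<'E'
import cv2, numpy as np
from cell import env
def snap(n,f): 
    im=env.get_image(n); cv2.imwrite('pics/'+f,im[:,:,::-1]); return im
def ray(n,uv):
    c=env.calibration(n); p=cv2.undistortPoints(np.array([[uv]],float),np.array(c['K']),np.array(c['dist_coeffs']))[0,0]
    R=np.array(c['orientation']); R=R if R.shape==(3,3) else None
    d=R@np.array([p[0],-p[1],-1.]); return np.array(c['position']),d/np.linalg.norm(d)
def onz(n,uv,z):
    o,d=ray(n,uv); return o+d*(z-o[2])/d[2]
def tri(a,b):
    (o1,d1),(o2,d2)=ray('scene',a),ray('top',b)
    s=np.linalg.lstsq(np.c_[d1,-d2],o2-o1,rcond=None)[0]
    p,q=o1+s[0]*d1,o2+s[1]*d2; return (p+q)/2,np.linalg.norm(p-q)
def proj(n,P):
    c=env.calibration(n);R=np.array(c['orientation']);q=(np.atleast_2d(P)-np.array(c['position']))@R
    q=q*[1,-1,-1]; return cv2.projectPoints(q,np.zeros(3),np.zeros(3),np.array(c['K']),np.array(c['dist_coeffs']))[0][:,0]
E
python3 - <<'E'
from h import *
for n in('scene','top'):
    snap(n,n+'0.png'); c=env.calibration(n); print(n,np.round(c['position'],3),np.round(c['orientation'],2).tolist(),np.round(c['K'],0).tolist())
print(env.state()['clock'],env.state()['ee_rot'])
E
```

```text
scene [0.142 0.647 0.999] [[-0.83, 0.43, -0.36], [-0.56, -0.63, 0.53], [0.0, 0.64, 0.76]] [[389.0, 0.0, 320.0], [0.0, 389.0, 193.0], [0.0, 0.0, 1.0]]
top [ 0.473 -0.014  1.484] [[-0.0, 1.0, -0.07], [-1.0, -0.0, -0.01], [-0.01, 0.07, 1.0]] [[363.0, 0.0, 322.0], [0.0, 363.0, 199.0], [0.0, 0.0, 1.0]]
0.1 [[ 9.68972139e-01  2.47169840e-01 -2.54298806e-04]
 [ 2.47169918e-01 -9.68970749e-01  1.64896481e-03]
 [ 1.61166264e-04 -1.66065598e-03 -9.99998608e-01]]
```

View pics/scene0.png

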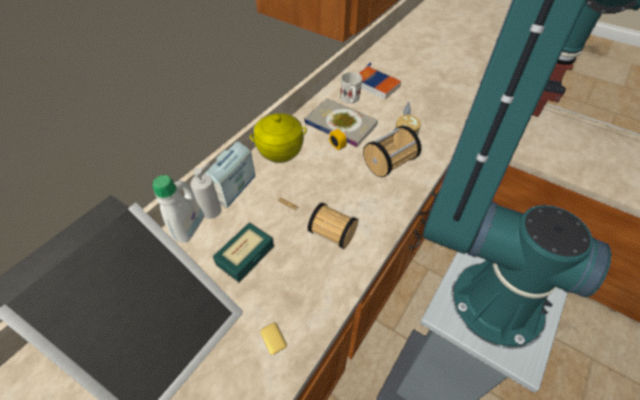

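View pics/top0.png

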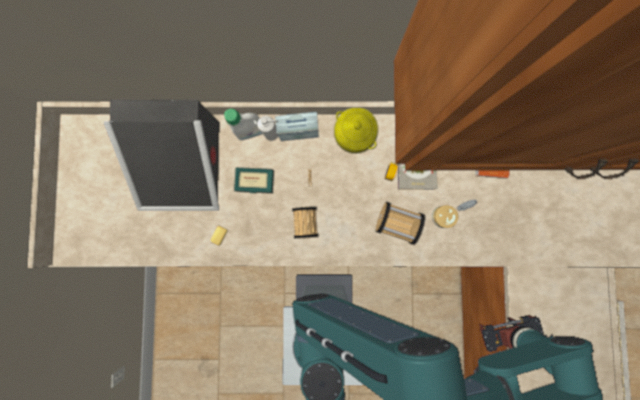

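Two drums: the small one at scene (333,225) / top (305,222), and a larger one at scene (392,150) / top (401,222). The smaller one fits. The peg is at scene (288,203) / top (310,177). I'll enlarge to confirm.

```bash
python3 - <<'E'
from h import *
s=cv2.imread('pics/scene0.png');t=cv2.imread('pics/top0.png')
a=cv2.resize(s[190:260,270:375],None,fx=7.5,fy=7.5,interpolation=cv2.INTER_CUBIC)[:,:780]
cv2.imwrite('pics/c1.png',cv2.resize(np.hstack([cv2.resize(s[192:252,298:368],(400,343),interpolation=2),cv2.resize(t[192:252,270:340],(400,343),interpolation=2)]),(800,343)))
for z in(0,.05): print(z,onz('top',(305,222),z),onz('scene',(333,225),z),onz('top',(401,222),z))
print('edge',onz('top',(305,267),0),'peg',tri((288,203),(310,177)))
E
```

```text
0 [0.4898049 0.0722253 0.       ] [0.50657934 0.03642635 0.        ] [ 0.48971894 -0.31889146  0.        ]
0.05 [0.48923669 0.06933017 0.05      ] [0.48831919 0.06700242 0.05      ] [ 0.48915363 -0.30861003  0.05      ]
edge [0.30809954 0.07160451 0.        ] peg (array([0.67320453, 0.05138521, 0.008252  ]), np.float64(0.0016148299170391973))
```

View pics/c1.png

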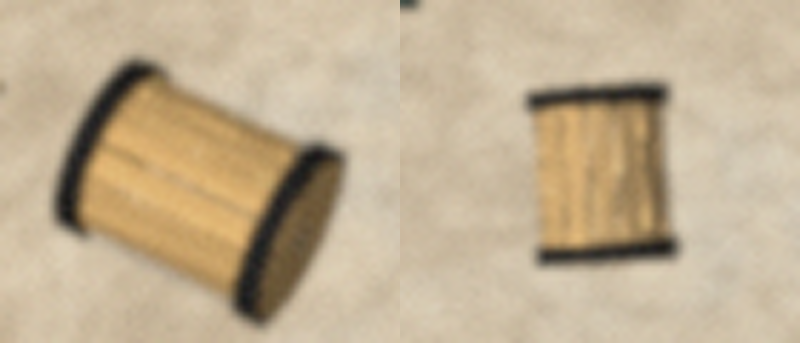

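Both crops show the same smaller slatted drum: axle roughly along world x, tyres at the upper and lower ends in the top view. Its opening isn't visible from the +y side or from the top, so it is on the -y side or underneath. Next I measure the tyres and peg.

```bash
cat >> h.py <<'E'
def tyres(im,box,thr=60):
    u0,u1,v0,v1=box; m=(im[v0:v1,u0:u1].max(2)<thr).astype(np.uint8)
    n,l,s,c=cv2.connectedComponentsWithStats(m)
    i=sorted(range(1,n),key=lambda k:-s[k,4])[:2]
    return [(s[k].tolist(),cv2.minAreaRect(np.argwhere(l==k)[:,::-1].astype(np.float32)+[np.float32(u0),np.float32(v0)])) for k in i]
E
python3 - <<'E'
from h import *
t=cv2.imread('pics/top0.png');s=cv2.imread('pics/scene0.png')
P=[]
for st,r in tyres(t,(280,330,198,250)):
    p=onz('top',r[0],.05);P.append(p);print(st,r,p)
P=np.array(P);d=P[0]-P[1];print('c',P.mean(0),'len',np.linalg.norm(d),'yaw',np.degrees(np.arctan2(d[1],d[0])))
for st,r in tyres(s,(300,365,195,255)): print('scene',st,r)
print('centre scene proj',proj('scene',P))
# peg
for n,im,b in(('top',t,(296,324,162,192)),('scene',s,(272,304,192,214))):
    c=im[b[2]:b[3],b[0]:b[1]].astype(int); lab=cv2.cvtColor(c.astype(np.uint8),cv2.COLOR_BGR2LAB).astype(int)
    m=(lab[:,:,2]-np.median(lab[:,:,2])>9); q=np.argwhere(m)[:,::-1].astype(np.float32)+np.float32([b[0],b[2]])
    r=cv2.minAreaRect(q); bx=cv2.boxPoints(r); w=np.array([onz(n,x,.012) for x in bx]); print(n,len(q),r); print(w.round(4).tolist())
E
```

```text
[22, 36, 15, 3, 18] ((309.0599670410156, 235.41998291015625), (1.131371021270752, 14.142135620117188), 81.8698959350586) [0.43649773 0.05316152 0.05      ]
[21, 10, 15, 1, 15] ((308.0, 208.0), (14.0, 0.0), 180.0) [0.54456448 0.05762232 0.05      ]
c [0.49053111 0.05539192 0.05      ] len 0.1081587776439177 yaw -177.6362741450984
scene [40, 23, 16, 29, 84] ((346.357421875, 231.44989013671875), (4.771971702575684, 30.867647171020508), 25.70995330810547)
scene [9, 9, 15, 27, 66] ((314.20001220703125, 216.1000213623047), (4.919349193572998, 29.516094207763672), 26.56505012512207)
centre scene proj [[350.24771139 229.96080265]
 [319.23469718 214.39033115]]
top 1 ((309.0, 174.0), (0.0, 0.0), 0.0)
[[0.6858, 0.0558, 0.012], [0.6858, 0.0558, 0.012], [0.6858, 0.0558, 0.012], [0.6858, 0.0558, 0.012]]
scene 50 ((286.8248291015625, 202.90444946289062), (17.478103637695312, 3.0327305793762207), 28.610462188720703)
[[0.7037, 0.0612, 0.012], [0.7068, 0.0496, 0.012], [0.6443, 0.0492, 0.012], [0.6416, 0.0605, 0.012]]
```

Call:
play_rows:
  plan:
    - [[0,0,-0.3],[1,-1,0],100]
    - [[0,0,-0.3],[1,-1,0],100]
    - [[0,0,-0.3],[1,-1,0],100]
    - [[0,0,-0.3],[1,-1,0],100]
    - [[0,0,-0.3],[1,-1,0],100]
    - [[0,0,-0.3],[1,-1,0],100]
    - [[0,0,-0.3],[1,-1,0],100]
    - [[0,0,-0.3],[1,-1,0],100]

```text
clock: 0.9
eef_pos: [0.2204, -0.4594, 0.2224]
ee_rot: [[0.369, 0.929, -0.0], [0.929, -0.369, 0.001], [0.001, -0.0, -1.0]]
force: [0.2, 0.2, -0.2]
opening: 0.999
grasp_force: 0.0
```

Call:
play_rows:
  plan:
    - [[0,0,-0.143],[1,0.2,0],100]
    - [[0,0,-0.143],[1,0.2,0],100]
    - [[0,0,-0.143],[1,0.2,0],100]
    - [[0,0,-0.143],[1,0.2,0],100]
    - [[0,0,-0.143],[1,0.2,0],100]

```text
clock: 1.4
eef_pos: [0.276, -0.3747, 0.2227]
ee_rot: [[-0.066, 0.998, -0.0], [0.998, 0.066, -0.001], [-0.001, -0.0, -1.0]]
force: [-0.3, -0.9, 0.6]
opening: 1.0
grasp_force: 0.0
```

Call:
play_rows:
  plan:
    - [[0,0,0],[1,0.8,0],100]
    - [[0,0,0],[1,0.8,0],100]
    - [[0,0,0],[1,0.8,0],100]
    - [[0,0,0],[1,0.8,0],100]

```text
clock: 1.8
eef_pos: [0.3497, -0.2673, 0.2226]
ee_rot: [[-0.069, 0.998, 0.0], [0.998, 0.069, 0.001], [0.001, 0.0, -1.0]]
force: [-0.2, -0.4, 0.4]
opening: 0.999
grasp_force: 0.0
```

Call:
play_rows:
  plan:
    - [[0,0,0],[1,0.8,0],100]
    - [[0,0,0],[1,0.8,0],100]
    - [[0,0,0],[1,0.8,0],100]
    - [[0,0,0],[1,0.8,0],100]

```text
clock: 2.2
eef_pos: [0.423, -0.163, 0.2227]
ee_rot: [[-0.07, 0.998, 0.001], [0.998, 0.07, 0.0], [0.0, 0.001, -1.0]]
force: [-0.3, 0.0, 0.6]
opening: 0.998
grasp_force: 0.0
```

Call:
play_rows:
  plan:
    - [[0,0,0],[1,0.8,0],100]
    - [[0,0,0],[1,0.8,0],100]
    - [[0,0,0],[1,0.8,0],100]
    - [[0,0,0],[1,0.8,0],100]

```text
clock: 2.6
eef_pos: [0.4962, -0.0581, 0.2226]
ee_rot: [[-0.07, 0.998, 0.001], [0.998, 0.07, -0.0], [-0.0, 0.001, -1.0]]
force: [-0.5, 0.1, -0.1]
opening: 0.999
grasp_force: 0.0
```

Call:
play_rows:
  plan:
    - [[0,0,0],[0,0,1],100]
    - [[0,0,0],[0,0,1],100]
    - [[0,0,0],[0,0,1],100]

```text
clock: 2.9
eef_pos: [0.4887, -0.0591, 0.1177]
ee_rot: [[-0.068, 0.998, -0.012], [0.998, 0.068, 0.002], [0.003, -0.012, -1.0]]
force: [-1.9, 0.3, -0.1]
opening: 0.998
grasp_force: 0.0
```

Call:
play_rows:
  plan:
    - [[0,0,0],[0,0,0.4],100]
    - [[0,0,0],[0,0,0.8],100]
    - [[0,0,0],[0,0,0.83],100]
    - [[0,0,0],[0.2,0,0.83],100]
    - [[0,0,0],[0.4,0,0.83],100]
    - [[0,0,0],[0.5,0,0.83],100]

```text
clock: 3.5
eef_pos: [0.4919, -0.0083, 0.0421]
ee_rot: [[-0.07, 0.998, 0.002], [0.998, 0.07, -0.0], [-0.001, 0.002, -1.0]]
force: [-0.1, -1.0, 0.8]
opening: 0.995
grasp_force: 0.0
```

Call:
play_rows:
  plan:
    - [[0,0,0],[0.1,0,0],100]
    - [[0,0,0],[0.2,0,0],100]
    - [[0,0,0],[0.3,0,0],100]
    - [[0,0,0],[0.4,0,0],100]
    - [[0,0,0],[0.5,0,0],100]
    - [[0,0,0],[0.58,0,0],100]
    - [[0,0,0],[0.64,0,0],100]
    - [[0,0,0],[0.68,0,0],100]

```text
clock: 4.3
eef_pos: [0.4857, 0.0604, 0.0396]
ee_rot: [[-0.071, 0.997, -0.0], [0.997, 0.071, 0.0], [0.0, -0.0, -1.0]]
force: [-0.3, 0.8, 0.4]
opening: 0.999
grasp_force: 0.0
```

```bash
cat > look.py <<'E'
import sys
from h import *
k,us,vs,ut,vt=sys.argv[1],*map(int,sys.argv[2:6])
s=snap('scene','s'+k+'.png');t=snap('top','t'+k+'.png')
f=lambda im,u,v:cv2.resize(im[v-35:v+35,u-40:u+40],(400,350),interpolation=cv2.INTER_CUBIC)
cv2.imwrite('pics/l'+k+'.png',np.hstack([f(s,us,vs),f(t,ut,vt)])[:,:,::-1])
print(env.state()['clock'],env.state()['eef_pos'],env.state()['force'])
E
python3 - <<'E'
from h import *
print(proj('scene',[.485,.13,.05]),proj('top',[.485,.13,.05]))
E
python3 look.py 1 315 235 287 222
```

```text
[[322.06924479 240.20757913]] [[289.64129661 223.08527512]]
4.4 [0.48577353 0.06020186 0.0396086 ] [ 0.34452655 -0.26083172 -0.43702276]
```

View pics/l1.png

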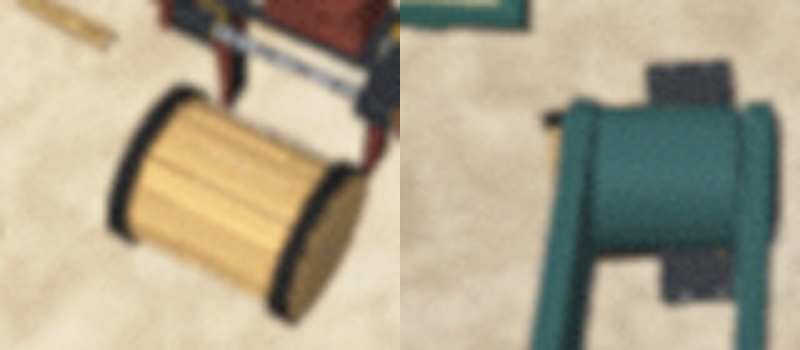

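The left half shows the drum at about scene (315,235), ~5 cm further on; the opening is still hidden behind (on the -y side). I keep rolling.

Call:
play_rows:
  plan:
    - [[0,0,0],[0.1,0,0],100]
    - [[0,0,0],[0.2,0,0],100]
    - [[0,0,0],[0.3,0,0],100]
    - [[0,0,0],[0.4,0,0],100]
    - [[0,0,0],[0.48,0,0],100]
    - [[0,0,0],[0.54,0,0],100]
    - [[0,0,0],[0.58,0,0],100]
    - [[0,0,0],[0.6,0,0],100]

```text
clock: 5.2
eef_pos: [0.4816, 0.12, 0.0397]
ee_rot: [[-0.071, 0.997, -0.0], [0.997, 0.071, 0.0], [0.0, -0.0, -1.0]]
force: [-0.7, 0.5, -0.1]
opening: 1.001
grasp_force: 0.0
```

```bash
python3 look.py 2 298 248 267 222
```

```text
5.3 [0.48158579 0.11975278 0.03965801] [0.24334328 0.85827198 0.28384379]
```

View pics/l2.png

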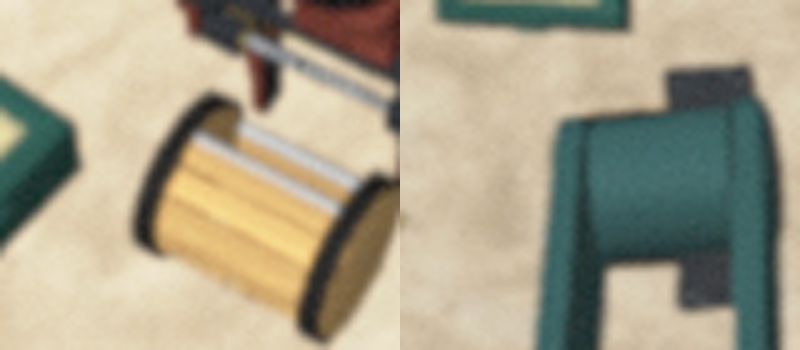

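Scene (left half): the opening has come into view, with its two steel rods at about scene (298,240)-(326,254) in front and (306,238)-(329,250) behind. It still needs a bit more roll. I'll work out the angle.

```bash
cat >> h.py <<'E'
def gap_angle(rods,box,pic,x0=.488):
    s0=tyres(cv2.imread('pics/scene0.png'),(300,365,195,255)); s1=tyres(cv2.imread(pic),box)
    m0=np.mean([r[0] for _,r in s0],0); m1=np.mean([r[0] for _,r in s1],0)
    print('tyres',[(a[4],np.round(r[0],1)) for a,r in s1])
    off=m0-proj('scene',[.488,.067,.05])[0]
    c=onz('scene',m1-off,.05); print('drum',c)
    a=np.array([-np.sin(0.07),np.cos(.07),0]) # roll direction
    for y in (0,-.004,.004):
        cc=c+a*y; out=[]
        for uv in rods:
            o,d=ray('scene',uv); w=o-cc; P=np.array([w@a,w[2]]);D=np.array([d@a,d[2]])
            A=D@D;B=P@D;C=P@P-.043**2; t=(-B-np.sqrt(max(B*B-A*C,0)))/A; q=P+t*D
            out.append(np.degrees(np.arctan2(q[0],q[1])))
        print(y,np.round(out,1),'mid',np.mean(out))
E
python3 - <<'E'
from h import *
gap_angle([(312,247),(317.5,244)],(270,345,220,288),'pics/s2.png')
E
```

```text
tyres [(92, array([340. , 230.5])), (82, array([325.1, 262.8]))]
drum [0.4390933 0.1301405 0.05     ]
0 [67.7 46. ] mid 56.85121760293024
-0.004 [74.2 50.9] mid 62.5426481664271
0.004 [61.9 41.1] mid 51.50004385711326
```

```bash
python3 - <<'E'
from h import *
gap_angle([(312,247),(317.5,244)],(270,336,232,288),'pics/s2.png')
E
```

```text
tyres [(82, array([325.1, 262.8])), (67, array([292.1, 245.7]))]
drum [0.48098926 0.18916831 0.05      ]
0 [ -2.6 -28.9] mid -15.73572786584341
-0.004 [  2.7 -21. ] mid -9.12089446861069
0.004 [ -8.3 -39.1] mid -23.671542242407128
```

```bash
sed -i 's/t=(-B-np.sqrt/t=(-B+sg*np.sqrt/; s/for uv in rods:/for uv,sg in zip(rods,sgs):/; s/x0=.488/sgs=(-1,-1)/' h.py; python3 - <<'E'
from h import *
gap_angle([(312,247),(317.5,244)],(270,336,232,288),'pics/s2.png',(-1,1))
E
```

```text
tyres [(82, array([325.1, 262.8])), (67, array([292.1, 245.7]))]
drum [0.48098926 0.18916831 0.05      ]
0 [ -2.6 -93.5] mid -48.04815123926035
-0.004 [   2.7 -101.4] mid -49.333973548626346
0.004 [ -8.3 -83.3] mid -45.754082813156224
```

Call:
play_rows:
  plan:
    - [[0,0,0],[0.08,0,0],100]
    - [[0,0,0],[0.16,0,0],100]
    - [[0,0,0],[0.23,0,0],100]
    - [[0,0,0],[0.29,0,0],100]
    - [[0,0,0],[0.34,0,0],100]
    - [[0,0,0],[0.38,0,0],100]
    - [[0,0,0],[0.41,0,0],100]
    - [[0,0,0],[0.42,0,0],100]

```text
clock: 6.1
eef_pos: [0.4787, 0.1618, 0.0397]
ee_rot: [[-0.071, 0.997, 0.0], [0.997, 0.071, 0.0], [0.0, 0.0, -1.0]]
force: [0.1, -0.6, -0.4]
opening: 0.999
grasp_force: 0.0
```

Call:
play_rows:
  plan:
    - [[0,0,0],[-0.2,0,0],100]
    - [[0,0,0],[-0.5,0,0],100]
    - [[0,0,0],[-0.9,0,0],100]
    - [[0,0,0],[-1,0,0],100]
    - [[0,0,0],[-1,0,-0.5],100]
    - [[0,0,0],[-1,0,-1],100]

```text
clock: 6.7
eef_pos: [0.484, 0.0613, 0.1393]
ee_rot: [[-0.069, 0.998, -0.005], [0.998, 0.069, 0.0], [0.001, -0.005, -1.0]]
force: [1.5, 0.8, -0.4]
opening: 0.996
grasp_force: 0.0
```

Call:
play_rows:
  plan:
    - [[0,0,0],[-0.5,0.4,-0.3],100]
    - [[0,0,0],[-0.8,0.8,-0.5],100]
    - [[0,0,0],[-0.8,0.8,-0.5],100]
    - [[0,0,0],[-0.8,0.8,-0.5],100]

```text
clock: 7.1
eef_pos: [0.5752, -0.0142, 0.1916]
ee_rot: [[-0.068, 0.998, 0.006], [0.998, 0.068, -0.001], [-0.001, 0.006, -1.0]]
force: [-0.8, -0.6, 0.1]
opening: 1.001
grasp_force: 0.0
```

```bash
python3 look.py 3 288 255 258 222; python3 - <<'E'
from h import *
print(proj('scene',[.478,.23,.05]),proj('top',[.478,.23,.05]))
E
```

```text
7.2 [ 0.57025473 -0.01197238  0.18910133] [-0.47143883  0.42875407 -0.78145139]
[[303.7578192 266.7186631]] [[264.320965  224.8827017]]
```

View pics/l3.png

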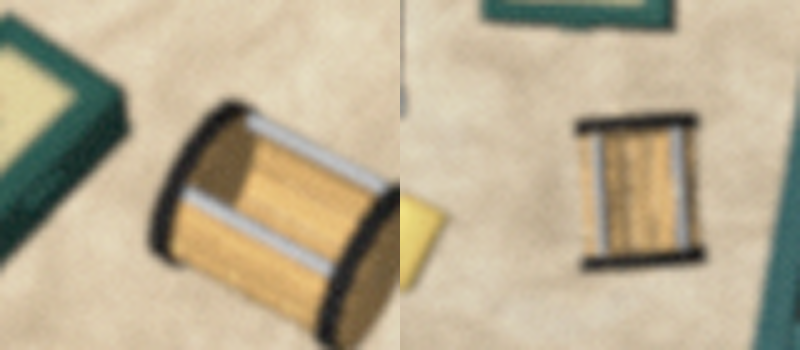

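The top view (right half) shows the opening now roughly upward, with rods at top u≈258.0 and 274.4 (v≈225) and tyres centred at u≈266. The angle remains to be checked.

```bash
python3 - <<'E'
from h import *
t=cv2.imread('pics/t3.png').astype(int)
# rods: low saturation, bright; tyres: dark
sat=t.max(2)-t.min(2); 
for v in (216,220,224,228,232):
    row=t[v,248:286]; print(v,' '.join(f'{a.max()-a.min()}' for a in row))
for v in range(207,244):
    d=np.where(t[v,245:288].max(1)<95)[0]
    if len(d)>5: print('tyre',v,245+d[0],245+d[-1],len(d))
E
```

```text
216 44 43 42 42 44 54 66 66 33 10 26 63 76 70 68 77 84 85 80 75 82 93 97 72 26 6 16 47 51 43 43 43 41 41 38 39 40 43
220 43 43 40 39 40 50 69 73 44 11 14 58 74 71 65 65 76 84 84 80 86 95 100 76 32 5 11 38 49 41 42 42 42 45 44 40 42 41
224 47 42 42 42 42 45 66 75 48 15 12 49 70 68 61 64 71 84 86 83 89 91 95 90 59 26 9 24 37 37 43 44 43 43 43 43 42 42
228 45 46 44 44 44 44 63 75 60 27 13 32 60 67 66 64 76 87 90 90 89 87 93 94 75 34 10 19 40 43 41 39 42 42 44 43 43 43
232 41 44 41 42 40 41 55 70 64 33 13 28 65 75 68 68 75 84 86 81 77 79 94 97 71 27 7 18 50 54 44 43 44 41 41 43 42 44
tyre 210 266 276 11
tyre 211 255 276 22
tyre 212 254 276 22
tyre 237 272 278 7
tyre 238 259 278 20
tyre 239 255 275 21
tyre 240 255 262 6
```

```bash
python3 - <<'E'
from h import *
c=onz('top',(266.1,225),.05);print(c, onz('top',(265.1,211.5),.05),onz('top',(267.,238.5),.05))
for dy in(-.003,0,.003):
  o=[]
  for u in(257.6,273.8):
    O,d=ray('top',(u,225)); P=np.array([O[1]-c[1]-dy,O[2]-.05]);D=np.array([d[1],d[2]])
    A=D@D;B=P@D;C=P@P-.042**2;t=(-B-np.sqrt(B*B-A*C))/A;q=P+t*D;o.append(np.degrees(np.arctan2(*q)))
  print(dy,o,np.mean(o))
gap_angle([(297+0,253+0)],(268,340,235,300),'pics/s3.png',(-1,))
c=c*1;a=np.array([-.07,.998,0])
# scene rods from crop: u=248+px/5, v=220+py/5
for uv,px in (((248+260/5,220+230/5),'front'),((248+320/5,220+152/5),'back')):
  for sg in(-1,1):
    o,d=ray('scene',uv);w=o-c;P=np.array([w@a,w[2]]);D=np.array([d@a,d[2]]);A=D@D;B=P@D;C=P@P-.042**2;t=(-B+sg*np.sqrt(max(0,B*B-A*C)))/A;q=P+t*D;print(px,sg,np.degrees(np.arctan2(*q)))
E
```

```text
[0.47753165 0.22296476 0.05      ] [0.53085865 0.22753683 0.05      ] [0.42451681 0.21879842 0.05      ]
-0.003 [np.float64(48.202702687975716), np.float64(-48.45056131073606)] -0.1239293113801736
0 [np.float64(41.126951659509466), np.float64(-53.99512276537564)] -6.434085552933087
0.003 [np.float64(35.02468132947075), np.float64(-60.15949317297409)] -12.567405921751668
tyres [(97, array([319.3, 272.1])), (80, array([285.5, 254.4]))]
drum [0.47869054 0.22226805 0.05      ]
0 [2.] mid 2.0417183693883416
-0.004 [7.2] mid 7.186273651972466
0.004 [-3.3] mid -3.3198418762726725
front -1 37.62380777330606
front 1 -168.2027234859551
back -1 -62.39686204375851
back 1 -62.39686204375851
```

Rods in both views put the opening 6–9° short of upright (toward -y). A 6 mm nudge is needed, since slow pushing gave almost no coast (the drum stopped at TCP y + 0.0605).

Call:
play_rows:
  plan:
    - [[0,0,0],[0.8,-0.8,0.5],100]
    - [[0,0,0],[0.8,-0.8,0.5],100]
    - [[0,0,0],[0.8,-0.8,0.5],100]
    - [[0,0,0],[0.8,-0.8,0.5],100]
    - [[0,0,0],[0.8,-0.8,0.5],100]

```text
clock: 7.7
eef_pos: [0.4845, 0.0625, 0.1393]
ee_rot: [[-0.073, 0.997, -0.001], [0.997, 0.073, 0.0], [0.0, -0.001, -1.0]]
force: [0.4, -0.2, -0.6]
opening: 1.001
grasp_force: 0.0
```

Call:
play_rows:
  plan:
    - [[0,0,0],[0,0,0.4],100]
    - [[0,0,0],[0,0,0.8],100]
    - [[0,0,0],[0,0,1],100]
    - [[0,0,0],[0,0,1],100]

```text
clock: 8.1
eef_pos: [0.485, 0.0612, 0.0377]
ee_rot: [[-0.07, 0.998, -0.004], [0.998, 0.07, 0.0], [0.0, -0.004, -1.0]]
force: [0.2, 0.3, 1.1]
opening: 0.999
grasp_force: 0.0
```

Call:
play_rows:
  plan:
    - [[0,0,0],[0.3,0,0],100]
    - [[0,0,0],[0.5,0,0],100]
    - [[0,0,0],[0.7,0,0],100]
    - [[0,0,0],[0.8,0,0],100]
    - [[0,0,0],[0.85,0,0],100]
    - [[0,0,0],[0.88,0,0],100]
    - [[0,0,0],[0.9,0,0],100]
    - [[0,0,0],[0.9,0,0],100]

```text
clock: 8.9
eef_pos: [0.4795, 0.1512, 0.0398]
ee_rot: [[-0.07, 0.998, 0.0], [0.998, 0.07, 0.0], [0.0, 0.0, -1.0]]
force: [-0.1, 0.7, 0.9]
opening: 1.001
grasp_force: 0.0
```

Call:
play_rows:
  plan:
    - [[0,0,0],[0.04,0,0],100]
    - [[0,0,0],[0.07,0,0],100]
    - [[0,0,0],[0.095,0,0],100]
    - [[0,0,0],[0.115,0,0],100]
    - [[0,0,0],[0.135,0,0],100]
    - [[0,0,0],[0.15,0,0],100]
    - [[0,0,0],[0.16,0,0],100]
    - [[0,0,0],[0.165,0,0],100]

```text
clock: 9.7
eef_pos: [0.4782, 0.1681, 0.0397]
ee_rot: [[-0.071, 0.997, 0.0], [0.997, 0.071, 0.0], [0.0, 0.0, -1.0]]
force: [0.5, -0.4, 0.4]
opening: 1.004
grasp_force: 0.0
```

Call:
play_rows:
  plan:
    - [[0,0,0],[-0.1,0,0],100]
    - [[0,0,0],[-0.4,0,0],100]
    - [[0,0,0],[-0.8,0,0],100]
    - [[0,0,0],[-1,0,0],100]
    - [[0,0,0],[-1,0,-0.5],100]
    - [[0,0,0],[-1,0,-1],100]
    - [[0,0,0],[-1,0,-1],100]

```text
clock: 10.4
eef_pos: [0.4897, 0.0672, 0.1452]
ee_rot: [[-0.07, 0.998, 0.011], [0.998, 0.07, -0.0], [-0.001, 0.011, -1.0]]
force: [1.2, 0.0, -0.7]
opening: 0.997
grasp_force: 0.0
```

Call:
play_rows:
  plan:
    - [[0,0,-0.35],[0,0.8,0],100]
    - [[0,0,-0.35],[0,0.8,0],100]
    - [[0,0,-0.35],[0,0.8,0],100]
    - [[0,0,-0.35],[0,0.8,0],100]
    - [[0,0,-0.35],[0,0.8,0],100]
    - [[0,0,-0.35],[0,0.8,0],100]
    - [[0,0,-0.35],[0,0.8,0],100]
    - [[0,0,-0.35],[0,0.8,0],100]

```text
clock: 11.2
eef_pos: [0.5644, 0.0732, 0.1388]
ee_rot: [[-0.923, 0.385, -0.001], [0.385, 0.923, -0.0], [0.001, -0.001, -1.0]]
force: [0.2, 0.9, 0.2]
opening: 1.0
grasp_force: 0.0
```

```bash
python3 look.py 4 300 260 266 224; python3 - <<'E'
from h import *
t=cv2.imread('pics/t4.png').astype(int)
for v in (216,220,224,228,232): print(v,' '.join(f'{a.max()-a.min()}' for a in t[v,246:284]))
for v in range(207,244):
    d=np.where(t[v,243:288].max(1)<95)[0]
    if len(d)>5: print('tyre',v,243+d[0],243+d[-1],len(d))
print(tyres(cv2.imread('pics/s4.png'),(268,340,235,300)))
E
```

```text
11.3 [0.56442641 0.07326525 0.13890372] [0.00830004 0.87359744 0.20454922]
216 46 44 42 43 44 51 63 66 36 20 29 46 54 63 69 69 71 75 86 81 47 15 38 42 41 40 36 28 19 17 16 6 21 33 38 39 38 39
220 44 46 43 41 40 42 57 60 39 20 26 41 54 69 77 72 74 85 86 69 31 24 42 44 40 41 36 23 18 17 13 11 29 40 46 44 42 42
224 46 45 44 45 43 43 54 60 43 15 9 31 55 73 79 74 69 68 72 53 18 34 41 43 38 38 32 24 21 17 11 13 29 39 45 43 44 43
228 41 46 46 46 42 44 49 57 42 16 8 29 50 66 75 75 68 68 59 39 17 40 46 41 40 39 28 16 19 16 6 19 34 40 40 41 44 43
232 44 43 44 44 42 41 47 61 57 29 15 26 46 59 68 69 72 61 41 21 30 41 44 42 40 36 23 21 18 14 7 30 38 43 42 42 39 44
tyre 207 273 284 12
tyre 208 273 278 6
tyre 209 273 278 6
tyre 210 266 277 6
tyre 211 253 277 20
tyre 212 252 277 20
tyre 213 253 277 13
tyre 215 272 277 6
tyre 216 272 277 6
tyre 217 272 277 6
tyre 218 272 277 6
tyre 219 272 277 6
tyre 220 272 277 6
tyre 221 272 277 6
tyre 222 272 277 6
tyre 226 271 276 6
tyre 227 271 276 6
tyre 228 271 276 6
tyre 229 271 276 6
tyre 230 271 276 6
tyre 231 271 276 6
tyre 232 271 276 6
tyre 233 271 276 6
tyre 234 271 276 6
tyre 235 271 276 6
tyre 236 271 276 6
tyre 237 270 276 7
tyre 238 257 276 14
tyre 239 254 276 17
tyre 240 254 275 16
tyre 241 270 275 6
tyre 242 270 275 6
tyre 243 270 275 6
[([43, 24, 18, 32, 95], ((318.300048828125, 273.9000549316406), (4.919349670410156, 33.541019439697266), 26.56505012512207)), ([10, 8, 17, 29, 84], ((284.27996826171875, 255.81069946289062), (5.0370283126831055, 31.764759063720703), 28.178592681884766))]
```

View pics/l4.png

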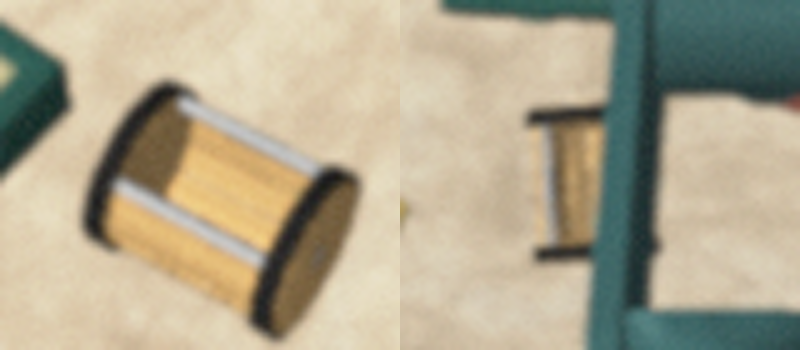

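The scene half shows the opening facing up, rods level at crop (190,225) and (250,135); the arm partly hides the top view. The drum is now at about (0.477, 0.228), 1–3° from upright and at rest. On to the peg.

Call:
play_rows:
  plan:
    - [[0,0,-0.125],[-1,0.24,0],50]
    - [[0,0,-0.125],[-1,0.24,0],50]
    - [[0,0,-0.125],[-1,0.24,0],50]
    - [[0,0,-0.125],[-1,0.24,0],50]
    - [[0,0,-0.125],[-1,0.24,0],50]

```text
clock: 11.8
eef_pos: [0.6652, 0.0568, 0.1388]
ee_rot: [[-1.0, 0.012, -0.002], [0.012, 1.0, 0.0], [0.002, 0.0, -1.0]]
force: [-0.4, -0.7, 0.1]
opening: 0.584
grasp_force: 0.0
```

Call:
play_rows:
  plan:
    - [[0,0,0],[-0.08,0,0.4],50]
    - [[0,0,0],[-0.08,0,0.7],50]
    - [[0,0,0],[-0.08,0,0.7],50]
    - [[0,0,0],[-0.08,0,0.7],50]

```text
clock: 12.2
eef_pos: [0.6731, 0.0571, 0.0697]
ee_rot: [[-1.0, 0.009, -0.002], [0.009, 1.0, 0.0], [0.002, 0.0, -1.0]]
force: [-0.1, -0.2, 0.7]
opening: 0.497
grasp_force: 0.0
```

```bash
python3 look.py 5 288 203 310 177; python3 - <<'E'
from h import *
print(proj('scene',[[.674,.053,.012],[.676,.053,.069]]),env.state()['ee_rot'])
E
```

```text
12.3 [0.67522505 0.05703787 0.0715766 ] [-0.97868758 -0.27529532  0.63805004]
[[287.18634972 202.46103121]
 [285.55848039 190.82519364]] [[-9.99961850e-01  8.43398103e-03  2.27279262e-03]
 [ 8.43415473e-03  9.99964430e-01  6.68537958e-05]
 [-2.27214793e-03  8.60203300e-05 -9.99997415e-01]]
```

View pics/l5.png

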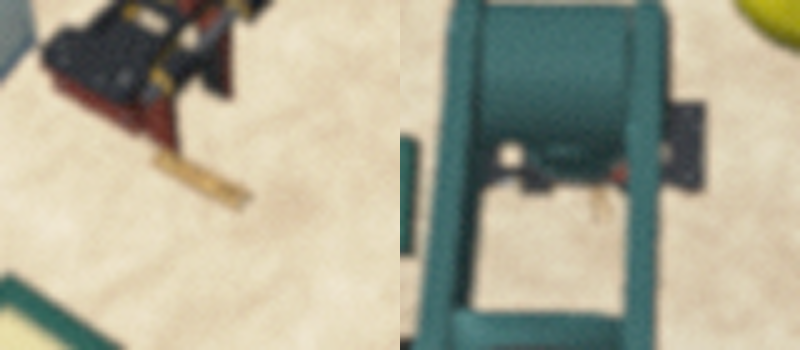

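The peg lies at scene (287,203), under and between the fingers. I descend and grip.

Call:
play_rows:
  plan:
    - [[0,0,0],[0,-0.02,0.3],50]
    - [[0,0,0],[0,-0.02,0.55],50]
    - [[0,0,0],[0,-0.02,0.66],50]
    - [[0,0,0],[0,-0.02,0.66],50]

```text
clock: 12.7
eef_pos: [0.674, 0.055, 0.0035]
ee_rot: [[-1.0, 0.008, -0.001], [0.008, 1.0, 0.0], [0.001, 0.0, -1.0]]
force: [-0.0, -0.2, 0.2]
opening: 0.5
grasp_force: 0.0
```

Call:
play_rows:
  plan:
    - [[0,0,0],[0,0,0],0]
    - [[0,0,0],[0,0,0],0]
    - [[0,0,0],[0,0,0],0]
    - [[0,0,0],[0,0,0],0]
    - [[0,0,0],[0,0,0],0]
    - [[0,0,0],[0,0,0],0]
  squeeze: 15

```text
clock: 13.3
eef_pos: [0.6751, 0.0549, 0.0046]
ee_rot: [[-1.0, 0.008, 0.001], [0.008, 1.0, 0.0], [-0.001, 0.0, -1.0]]
force: [-1.0, 0.5, 6.0]
opening: 0.168
grasp_force: 14.9
```

Call:
play_rows:
  plan:
    - [[0,0,0],[0,0,-0.3],0]
    - [[0,0,0],[0,0,-0.7],0]
    - [[0,0,0],[0,0,-1],0]
    - [[0,0,0],[0,0,-1],0]
    - [[0,0,0],[0,0,-1],0]

```text
clock: 13.8
eef_pos: [0.6748, 0.0549, 0.1042]
ee_rot: [[-1.0, 0.008, 0.001], [0.008, 1.0, 0.0], [-0.001, 0.0, -1.0]]
force: [0.1, -0.1, -0.2]
opening: 0.164
grasp_force: 14.9
```

Call:
play_rows:
  plan:
    - [[0,0,-0.027],[0,0,-0.3],0]
    - [[0,0,-0.027],[0.3,0.3,-0.5],0]
    - [[0,0,-0.027],[0.6,0.6,-0.6],0]
    - [[0,0,-0.027],[0.9,0.9,-0.6],0]
    - [[0,0,-0.027],[1,0.9,-0.6],0]
    - [[0,0,-0.027],[1,0.9,-0.6],0]

```text
clock: 14.4
eef_pos: [0.5724, 0.146, 0.162]
ee_rot: [[-0.997, -0.079, -0.004], [-0.079, 0.997, -0.001], [0.004, -0.0, -1.0]]
force: [0.6, -0.1, 0.2]
opening: 0.168
grasp_force: 14.9
```

Call:
play_rows:
  plan:
    - [[0,0,0],[0.4,0.4,0],0]
    - [[0,0,0],[0.7,0.7,0],0]
    - [[0,0,0],[0.89,0.9,0],0]
    - [[0,0,0],[0.89,0.9,0.2],0]
    - [[0,0,0],[0.89,0.9,0.4],0]
    - [[0,0,0],[0.89,0.9,0.4],0]
    - [[0,0,0],[0.89,0.9,0.4],0]

```text
clock: 15.1
eef_pos: [0.4801, 0.2278, 0.123]
ee_rot: [[-0.997, -0.076, -0.001], [-0.076, 0.997, -0.001], [0.002, -0.001, -1.0]]
force: [-0.4, -0.4, -0.2]
opening: 0.166
grasp_force: 14.9
```

```bash
python3 look.py 6 300 250 264 224
```

```text
15.2 [0.48080635 0.22822498 0.12409223] [ 0.00825918  0.59986926 -0.08457975]
```

View pics/l6.png

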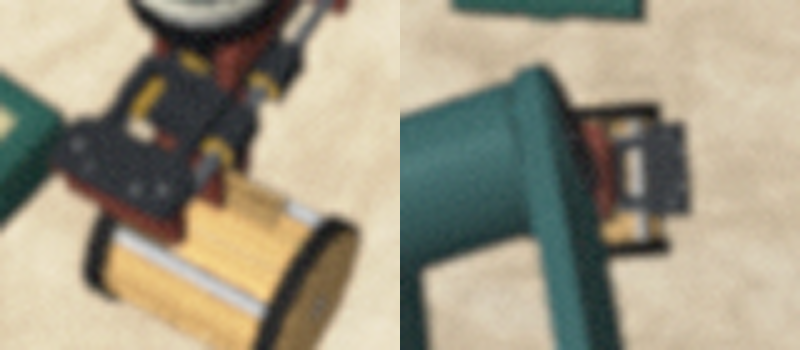

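The peg is held over the opening, between the rods (front rod in the crop from (115,240) to (265,310), peg around (245,195)). I lower it, release, and retreat straight up.

Call:
play_rows:
  plan:
    - [[0,0,0],[0.02,0,0.15],0]
    - [[0,0,0],[0.03,0,0.28],0]
    - [[0,0,0],[0.03,0,0.37],0]
    - [[0,0,0],[0.03,0,0.4],0]
    - [[0,0,0],[0.03,0,0.4],0]
    - [[0,0,0],[0.03,0,0.4],0]

```text
clock: 15.8
eef_pos: [0.4772, 0.2285, 0.0842]
ee_rot: [[-0.997, -0.077, 0.001], [-0.077, 0.997, 0.0], [-0.001, 0.0, -1.0]]
force: [0.2, 0.1, -0.1]
opening: 0.167
grasp_force: 14.9
```

Call:
play_rows:
  plan:
    - [[0,0,0],[0,0,0],28]
    - [[0,0,0],[0,0,0],28]
    - [[0,0,0],[0,0,0],28]
    - [[0,0,0],[0,0,0],28]
    - [[0,0,0],[0,0,-0.2],28]
    - [[0,0,0],[0,0,-0.6],28]
    - [[0,0,0],[0,0,-1],28]
    - [[0,0,0],[0,0,-1],28]

```text
clock: 16.6
eef_pos: [0.4802, 0.2296, 0.1889]
ee_rot: [[-0.997, -0.077, 0.009], [-0.077, 0.997, 0.003], [-0.01, 0.002, -1.0]]
force: [0.9, -0.4, 0.3]
opening: 0.28
grasp_force: 0.0
```

Call:
play_rows:
  plan:
    - [[0,0,0],[0,-0.5,-0.2],28]
    - [[0,0,0],[0,-1,-0.2],28]
    - [[0,0,0],[0,-1,-0.2],28]
    - [[0,0,0],[0,-1,-0.2],28]

```text
clock: 17.0
eef_pos: [0.484, 0.1276, 0.2033]
ee_rot: [[-0.997, -0.074, -0.001], [-0.074, 0.997, 0.0], [0.001, 0.0, -1.0]]
force: [-0.9, 0.3, -0.1]
opening: 0.278
grasp_force: 0.0
```

Call:
play_rows:
  plan:
    - [[0,0,0],[0,-0.5,0],28]
    - [[0,0,0],[0,-1,0],28]
    - [[0,0,0],[0,-1,0],28]
    - [[0,0,0],[0,-1,0],28]

```text
clock: 17.4
eef_pos: [0.4918, 0.0293, 0.2031]
ee_rot: [[-0.997, -0.075, -0.001], [-0.075, 0.997, 0.001], [0.001, 0.001, -1.0]]
force: [0.1, 0.4, -0.1]
opening: 0.278
grasp_force: 0.0
```

```bash
python3 look.py 7 300 260 264 224; python3 - <<'E'
from h import *
t=cv2.imread('pics/t7.png').astype(int)
for v in (216,224,232): print(v,' '.join(f'{a.max()-a.min()}' for a in t[v,246:284]))
for v in range(207,244):
    d=np.where(t[v,243:288].max(1)<95)[0]
    if len(d)>5: print('tyre',v,243+d[0],243+d[-1],len(d))
E
```

```text
17.5 [0.49154484 0.03057721 0.20319829] [-0.30489787  0.18481733  0.09806379]
216 41 43 43 43 43 48 62 61 39 22 29 46 52 61 66 71 67 74 82 86 87 82 81 67 38 12 24 59 57 40 41 42 44 41 41 31 13 28
224 44 44 44 42 41 44 52 59 41 12 11 32 55 68 78 75 68 67 71 71 62 62 75 79 46 18 10 32 53 44 41 42 44 42 40 29 13 36
232 44 44 44 42 40 41 45 56 56 27 15 27 47 59 67 68 73 71 69 74 76 76 79 81 66 34 13 24 53 56 41 38 42 39 24 14 35 41
tyre 210 265 274 10
tyre 211 253 275 23
tyre 212 252 274 23
tyre 213 253 260 8
tyre 237 271 287 8
tyre 238 257 287 22
tyre 239 254 287 24
tyre 240 254 287 12
```

View pics/l7.png

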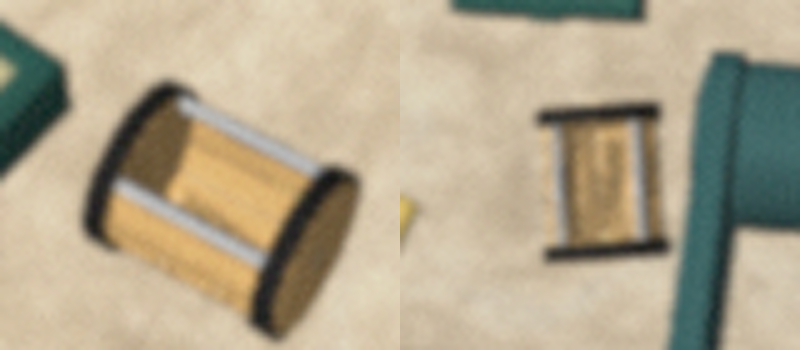

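The peg is inside the drum (top crop (605,165), scene crop (180,195)) and the drum didn't move. The rod midpoint sits 1.0 px left of the tyre centre, against 1.2 px expected for an upright opening, so it is within about 2° of straight up.

```bash
python3 -c "
from cell import env
print(env.hand_in())"
```

```text
the job is handed in; nothing more can be done
None
```

I rolled the smaller drum along the counter until its opening faced up, to within about 2°, dropped the clothes peg in through the opening, and handed the job in at about 17.5 s; the last images show the drum at rest with the peg inside, and the arm touched nothing else that I could see.

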